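# Set the blow and drive a lock cylinder's retaining pin with the spring hammer

### The job

Drive the retaining pin home in the lock cylinder that is clamped in the spring-hammer machine: first set the strength of the blow by turning the small knob sunk in the well of the sloped face until its pointer lines up with the index clip on the ring round the well (leave the clip where it is). Then lift the hammer arm by its black ball until the sear catches and holds it up, let go of it, and press the trigger lever down so that the hammer falls and drives the pin flush. Leave all the loose things on the bench and on the machine's base where they are.

Things in the scene. Friction and masses are not known exactly. Their poses are not given: they have to be found in the camera images.
- machine: grey spring-hammer machine, fixed. Origin on the bench; x away from the robot, y left, z up. In its frame, mm: base plate x -120..170, y -155..180, 25 high; sloped housing x -100..90, y -140..-30, 132 high; nest block with lock cylinder at (-30, 55), 85 high; cheeks of the arm x 42..168, y 28..82, 140 high; spring barrel at x 70, y -128..27, 146 high
- knob_grip (a point): grip point of the black knob, on its axis, 12 mm above the floor of a round well 70 mm wide, 22 mm deep. Knob: disc 30 mm wide, 4 mm high, with a bar 10 mm wide, 30 mm long across it up to 19 mm above the floor, 3 mm below the rim. Axes: z out of the well, leaning 30 degrees from vertical towards the robot; x along the bar to its pointed end (white line: the pointer); y across the bar
- knob (a joint): angle of the knob, rad, 0 to 3.6, growing clockwise as seen looking into the well; turns with 0.03 N m and stays where it is left. Pointer and clip are in line when knob equals index. At the start the pointer has 0.45 to 1.45 rad to go, clockwise
- index_tip (a point): inner point of the index clip, a dark steel clip 12 x 8 mm, 8 mm high, on the aluminium ring round the well's mouth, 34 mm from the knob's axis; x points from the knob's axis out through the clip, z as the knob's
- index (a joint): angle of the clip about the knob's axis, rad, same zero and sense as knob; it is clamped stiffly and must stay
- hammer_ball (a point): centre of the black ball, 28 mm wide, at the robot's end of the hammer arm, 178 mm from the pivot. Behind it 30 mm of 10 mm rod, then a bar 14 mm wide. x points from the ball along the arm to the pivot, y is the machine's y. At the start it is 126 to 129 mm above the bench with 60 mm free on either side
- hammer_pivot (a point): pivot of the hammer arm, 120 mm above the bench; the arm swings about the machine's y axis. Site axes as the machine's
- hammer (a joint): angle of the hammer arm, rad: 0 level (nose at flush height), growing as the ball is lifted. Starts at 0.03 to 0.05, resting on the proud pin. Spring and weight pull it down: 5 to 9 N at the ball. The sear springs in when the arm passes 0.92; end stop 1.08. Let back, it rests on the sear at about 0.89, the ball 258 mm above the bench
- trigger_pad (a point): top centre of the trigger's ribbed pad, 28 x 30 mm, 125 mm above the bench, at the robot's end of a lever on the machine's left, 110 mm from its shaft, 95 mm left of the hammer's plane; free below and above. Site axes as the machine's. The raised arm passes to its right, above the cheeks: keep the gripper narrow in the machine's y to clear it
- trigger (a joint): angle of the trigger, rad: 0 up, growing as the pad is pressed down, end stop 0.22 (24 mm at the pad); a spring returns it. The sear lets go between 0.07 and 0.14 (8 to 16 mm at the pad), at 4 to 7 N. It also rocks and springs back as the arm is lifted past it
- pin (a joint): how far the steel retaining pin (5 mm wide, upright in the brass lock cylinder under the hammer's nose) is driven, m: starts at 0 to 0.0015, flush at 0.005. A tight fit (40 N): the hammer's blow drives it, its resting weight does not
- pin_tray: grey tray of lock pins, 240 x 180 mm, 42 mm high, fixed on the bench at the left; origin at the centre of its underside
- spare_cylinder: loose brass lock cylinder, 33 mm across its flange, 32 mm tall, standing on the machine's base plate; origin at the centre of its underside
- second_cylinder: loose brass lock cylinder like the first, standing on the bench left of the machine; origin at the centre of its underside
- collar: loose brass collar ring, 27 mm across, 9 mm tall, on the machine's base plate between the sloped housing and the nest block; origin at the centre of its underside
- key_one: loose steel key, 58 mm long, 4 mm thick, lying on the bench; origin on its underside
- key_two: another loose steel key, as the first
- driver: loose screwdriver, 170 mm long, black handle 26 mm thick, lying on the bench; origin under the middle of its length
- oiler: small closed grey bottle, 38 mm across, 85 mm tall, standing on the bench; origin at the centre of its underside
- pliers: loose small pliers, 130 mm long, 9 mm thick, lying on the bench; origin on its underside near the joint

How it is judged:
By the outcome, as a careful person would: the job done as asked, in the order asked, and still so for the second after the job is handed in, with the robot touching nothing.
It also fails if it takes over 72 s, if anything falls off the work surface, if the arm or the gripper's body presses on something with over 40 N, if the wrist force passes 120 N, or if a joint passes its speed limit or range.

### The arm

A 6-joint arm with a two-finger parallel gripper is mounted at the origin on the work surface. World frame = base frame: x ahead of the robot, y to its left, z up, the work surface at z = 0. Lengths are in m, angles in degrees, forces in N, time in s.
With the tool pointing down it reaches from about 0.225 to 0.725 m from the base axis. Payload 3.1 kg.
Tool frame: the origin (TCP) lies between the finger pads; the fingertips stand 25 mm ahead of it and the grasp point (between the pads) lies 6 mm ahead of it; z points along the fingers, y is the line along which they close (so a half turn about z gives the same grasp; the last joint's range is limited). The gripper opens to 85 mm and grips with 20 to 120 N. Pads are 22 mm wide; open, the fingers measure 114 mm over their backs; the gripper's body (76 mm by 85 mm) begins 54 mm behind the grasp point. The pads swing forward as they close: fully open they stand 13 mm farther back than shut.
Start: joints at [-77.796, 2.75, 5.684, 92.934, 0, 82.678], TCP at [0.175, -0.495, 0.256] pointing down, gripper open.
Joint ranges: [-166.93, 166.93], [-56.73, 111.36], [-69.38, 81.34], [-121.58, 131.49], [-85.45, 84.26], [-180, 180]. Speed limits (degrees/s): [159.86, 159.86, 180, 180, 180, 180].

### API

Orientations are given as [roll, pitch, yaw] about the fixed x, y, z axes, in that order (R = Rz(yaw) Ry(pitch) Rx(roll)).
In Python, from bench import bot gives the robot as it stands.
- The arm moves only by the shell command python3 -m creep 'ROWS' [FORCE]. ROWS is JSON, a list that holds one entry, the list of rows, each a list of 7 numbers: the shift along the tool's x, y, z in mm, then the turn, a rotation vector about the tool's x, y, z in degrees, then the finger opening in mm, from 0 to 85.4. In form: [[[dx, dy, dz, wx, wy, wz, hand], ...]]. A call has 1 to 5 rows; each row shifts and turns the commanded pose from where the row before left it, along the tool's axes as they then stand; what a row does not reach is not made up. A row lasts 1/12 s, in which the tool goes at most 41.7 mm and 7.16 degrees, less where a joint would pass 70% of its speed; a pose out of reach is approached as far as the arm can. A call is refused whole if a number of a shift passes 41.7 or a number of a turn 7.16, either way. A call with a gripper value outside its range is refused whole. The fingers move at their own pace and stop on an object; FORCE is the grip in N (left out, the last holds). Time passes only in rows, so rows that do not move let the fingers close. It gives the time, the measured TCP pose, the force, the opening and the grip force at its end, in the units of the state.
- bot.state(): the state, without advancing time (a new reading comes with each control period).
- bot.read_camera(name): name is "side" or "top" or "wrist"; returns a dict with "image" (480x640x3 uint8, red, green, blue), "mtx" (3x3 intrinsics, pixels), "rvec" (rotation vector, rad) and "tvec" (3), from world to camera coordinates, as OpenCV has them; the wrist camera has in their place "T_tool_cam" (4x4, takes a point from camera to tool coordinates, whose origin is the TCP and whose axes are the flange's). Camera axes: x right, y down, z forward; pixel columns grow to the right and rows downward; lengths in m; the calibration is good to about 2 mm. A picture is of the moment at which its call begins: read the wrist's pose just before it. There is no depth.
- bot.sign_off(): hands the job in; it is judged then, once.
Trained networks look in the newest picture that a camera, given by its name, has taken for a name from the list of things; names that differ only in an ending like _2 or _b are one class to them, and where a whole thing is asked for, a point or a joint stands for the part that bears it (a point fixed in the world has none). Each returns a list of dicts, best first, with "score" (0 to 1); they miss things now and then, are a little off and sometimes report something else, mostly with a low value. They report only what shows in the picture. A call takes as long as a camera call.
- bot.boxes_of(camera, name): "at" ([x, y, z] in m, in world coordinates, good to about 4 mm: the middle of the surface that is visible of it).
- bot.spot_point(camera, name): "at" ([x, y, z] in m, in world coordinates, good to about 4 mm: a listed point, or the origin of a listed thing).
The state is a dict: "clock": time; "joints": joint angles; "joint_vel": joint speeds; "joint_efforts": joint torques, N m; "position": TCP position; "eef_rot": TCP orientation; "force": force on the tool from outside, world axes, zero at the start; "ft_torque": the same for the moment, N m; "gripper_width": finger opening in m; "grasp_force": force on a finger pad.
Only numpy, scipy, OpenCV 4.12 (cv2) and the standard library are available. Lean on these libraries where they do the work, as an engineer would, in place of code of your own. Each camera call takes 0.05 s, during which the arm holds its last target. There are 200 camera calls.

## Working session

There is one attempt and no reset: what is moved stays moved. The work goes in short steps, Python scripts to look and compute and a shell command to move; the robot and the scene stay as the last step left them, time stands still between calls to the robot, and variables do not carry over. Pictures are saved under pics/ and viewed, at most 10 in all, crops included, and the job is handed in when it is done.

```bash
ls; mkdir -p pics; cat > h.py <<'E'
from bench import bot
import numpy as np, cv2
from scipy.spatial.transform import Rotation as R
def pose():
    s=bot.state(); return np.array(s["position"]),R.from_euler('xyz',s["eef_rot"],degrees=True)
def pic(c,f):
    d=bot.read_camera(c); cv2.imwrite(f'pics/{f}.png',d["image"][:,:,::-1]); return d
E
python3 - <<'E'
from h import *
s=bot.state(); print({k:np.round(v,3).tolist() for k,v in s.items()})
for c in("side","top"):
    d=pic(c,c+'0')
    print(c,np.round(-cv2.Rodrigues(np.array(d["rvec"]))[0].T@np.array(d["tvec"]).ravel(),3))
    for n in("machine","knob_grip","index_tip","hammer_ball","hammer_pivot","trigger_pad","oiler","pin_tray"):
        print(n,[(np.round(x["at"],3).tolist(),round(x["score"],2)) for x in bot.spot_point(c,n)[:2]])
E
```

```text
pics
{'clock': 0.0, 'joints': [-77.797, 2.793, 5.591, 92.933, 0.0, 82.678], 'joint_vel': [-0.007, 0.041, 0.1, 0.07, -0.016, -0.081], 'joint_efforts': [0.0, -33.879, 32.001, 0.02, -0.0, 0.0], 'position': [0.175, -0.494, 0.255], 'eef_rot': [-179.866, -0.017, 19.525], 'force': [-0.236, -0.019, -0.555], 'ft_torque': [-0.012, -0.044, 0.01], 'grasp_force': 0.0, 'gripper_width': 0.085}
side [-0.326  0.879  0.783]
machine [([0.595, -0.047, 0.002], 0.86), ([0.54, -0.136, 0.094], 0.22)]
knob_grip [([0.542, -0.134, 0.092], 0.45)]
index_tip [([0.562, -0.11, 0.118], 0.61), ([0.539, -0.136, 0.094], 0.36)]
hammer_ball [([0.486, 0.011, 0.127], 0.97)]
hammer_pivot [([0.664, 0.006, 0.119], 0.84)]
trigger_pad [([0.627, 0.1, 0.127], 0.77)]
oiler [([0.491, -0.038, 0.025], 0.71)]
pin_tray [([0.572, 0.453, 0.004], 0.79)]
top [ 0.423 -0.003  1.459]
machine [([0.592, -0.046, -0.0], 0.84), ([0.569, 0.455, -0.0], 0.57)]
knob_grip [([0.544, -0.134, 0.095], 0.71), ([0.558, -0.108, 0.12], 0.33)]
index_tip [([0.559, -0.108, 0.118], 0.77)]
hammer_ball [([0.485, 0.011, 0.132], 0.58)]
hammer_pivot [([0.663, 0.006, 0.116], 0.57), ([0.532, 0.093, 0.025], 0.48)]
trigger_pad [([0.627, 0.099, 0.129], 0.65)]
oiler [([0.719, -0.247, -0.002], 0.51)]
pin_tray [([0.573, 0.458, -0.001], 0.75)]
```

View pics/side0.png

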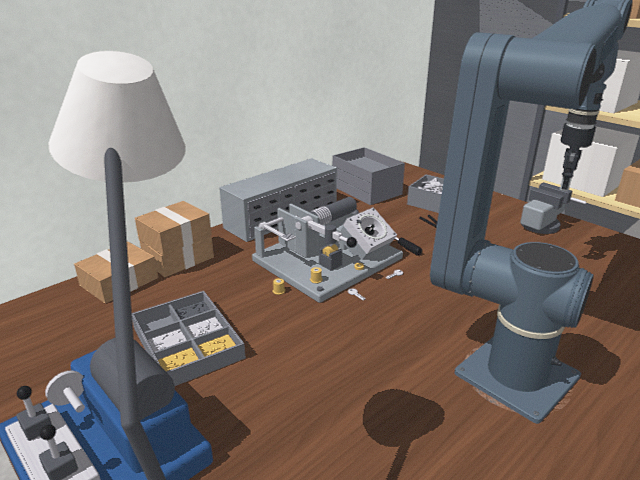

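View pics/top0.png

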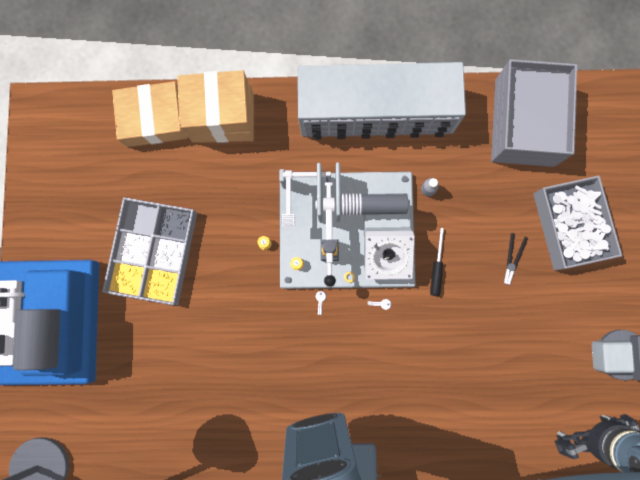

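```bash
cat >> h.py <<'E'
YAW=np.radians(-1.6)
MX=np.array([np.cos(YAW),np.sin(YAW),0]); MY=np.array([-np.sin(YAW),np.cos(YAW),0]); MZ=np.array([0,0,1.])
ZO=-.5*MX+np.sqrt(.75)*MZ          # knob axis, out of well
UP=np.sqrt(.75)*MX+.5*MZ           # up the slope
def frame(x,z):
    x=x-z*(x@z); x/=np.linalg.norm(x); return R.from_matrix(np.stack([x,np.cross(z,x),z],1))
def plan(p,Rt):
    "translation first in present tool axes (mm), then rotvec (deg) in tool axes"
    p0,R0=pose(); print("shift",np.round(R0.inv().apply(p-p0)*1000,1),"turn",np.round((R0.inv()*Rt).as_rotvec(degrees=True),1))
E
python3 - <<'E'
from h import *
k=np.array([.543,-.134,.0935])
plan(k+.12*ZO,frame(MY,-ZO))
d=bot.read_camera("wrist"); print(np.round(d["T_tool_cam"],3),np.round(d["mtx"],0))
E
```

```text
shift [ 411.  -238.9   58.9] turn [-26.3  18.  -67.2]
[[-0.    -0.958 -0.285  0.073]
 [ 1.    -0.    -0.     0.   ]
 [ 0.    -0.285  0.958 -0.118]
 [ 0.     0.     0.     1.   ]] [[367.   0. 320.]
 [  0. 367. 230.]
 [  0.   0.   1.]]
```

```bash

python3 -m creep '[[[29.4,-17,4.2,0,0,0,50],[29.4,-17,4.2,0,0,0,50],[29.4,-17,4.2,0,0,0,50],[29.4,-17,4.2,0,0,0,50],[29.4,-17,4.2,0,0,0,50]]]' >/dev/null
python3 -m creep '[[[29.4,-17,4.2,0,0,0,50],[29.4,-17,4.2,0,0,0,50],[29.4,-17,4.2,0,0,0,50],[29.4,-17,4.2,0,0,0,50],[29.4,-17,4.2,0,0,0,50]]]' 
python3 -m creep '[[[29.4,-17,4.2,0,0,0,50],[29.4,-17,4.2,0,0,0,50],[29.4,-17,4.2,0,0,0,50],[29.4,-17,4.2,0,0,0,50]]]' >/dev/null
python3 -m creep '[[[0,0,0,-2.39,1.64,-6.1,50],[0,0,0,-2.39,1.64,-6.1,50],[0,0,0,-2.39,1.64,-6.1,50],[0,0,0,-2.39,1.64,-6.1,50],[0,0,0,-2.39,1.64,-6.1,50]]]' >/dev/null
python3 -m creep '[[[0,0,0,-2.39,1.64,-6.1,50],[0,0,0,-2.39,1.64,-6.1,50],[0,0,0,-2.39,1.64,-6.1,50],[0,0,0,-2.39,1.64,-6.1,50],[0,0,0,-2.39,1.64,-6.1,50]]]' >/dev/null
python3 -m creep '[[[0,0,0,-2.39,1.64,-6.1,50],[0,0,0,0,0,0,50],[0,0,0,0,0,0,50]]]'
python3 - <<'E'
from h import *
k=np.array([.543,-.134,.0935])
plan(k+.12*ZO,frame(MY,-ZO))
print(bot.state()["joints"])
d=pic("wrist","w1")
for n in("knob_grip","index_tip"):
    print(n,[(np.round(x["at"],4).tolist(),round(x["score"],2)) for x in bot.spot_point("wrist",n)[:2]])
E
```

```text
clock: 1.78
position: [0.3966, -0.2349, 0.2143]
eef_rot: [180.0, -0.0, 19.5]
force: [0.1, 0.1, -0.4]
gripper_width: 0.0501
grasp_force: 0.0
clock: 3.2
position: [0.4832, -0.1333, 0.1972]
eef_rot: [150.0, -0.1, 88.1]
force: [-0.5, 0.9, 0.7]
gripper_width: 0.05
grasp_force: 0.0
shift [ 0.9 -0.1 -0.3] turn [-0.   0.1 -0.3]
[-31.50128018 -30.98189466 -34.31755747  60.055941    14.3509719
  63.87033984]
knob_grip [([0.5428, -0.1336, 0.0963], 0.64)]
index_tip [([0.5591, -0.1074, 0.1161], 0.92)]
```

View pics/w1.png

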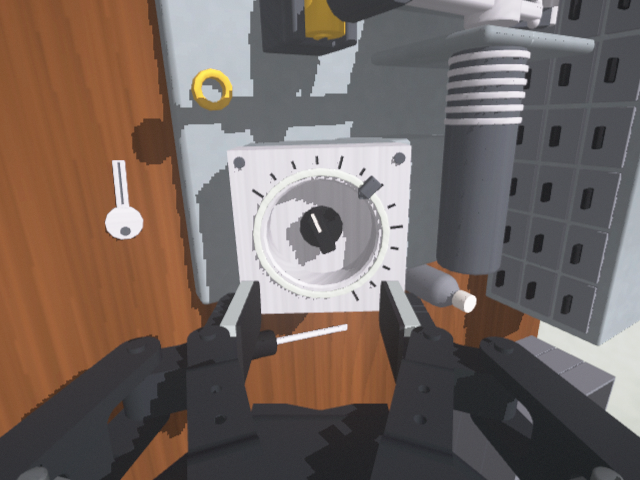

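```bash
python3 - <<'E'
import cv2
i=cv2.imread('pics/w1.png')[150:310,230:420]
cv2.imwrite('pics/w1c.png',cv2.resize(i,None,fx=4,fy=3.75*4/3.75*0.9375 if 0 else 3.75,interpolation=cv2.INTER_NEAREST))
E
```

```text
(no output)
```

View pics/w1c.png

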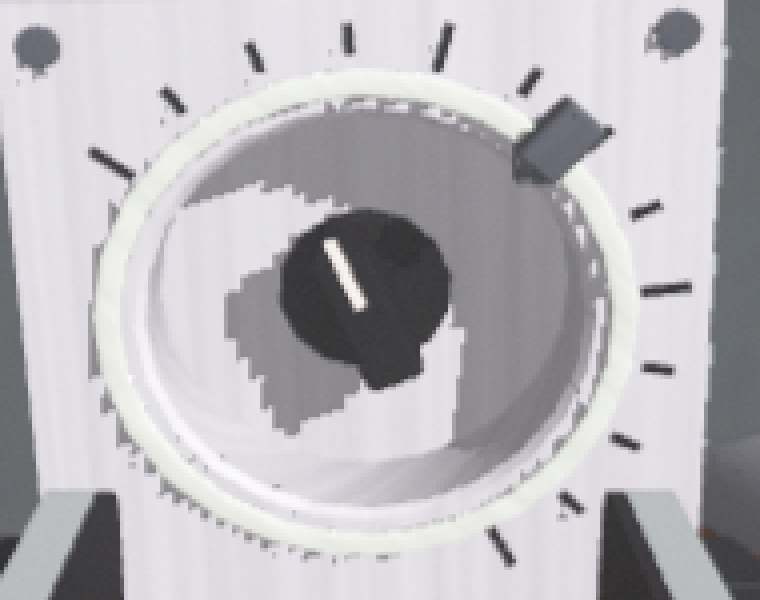

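```bash
cat >> h.py <<'E'
def unproj(d,px,p,Rt,P0,h):
    "pixels -> (u,v) mm in slope plane h mm above grip point P0; u=up slope, v=left (machine y)"
    T=np.array(d["T_tool_cam"]); c=p+Rt.apply(T[:3,3]); out=[]
    for q in px:
        r=Rt.apply(T[:3,:3]@np.linalg.solve(np.array(d["mtx"]),[q[0],q[1],1]))
        t=((P0+ZO*h/1000-c)@ZO)/(r@ZO); w=c+t*r-P0; out.append([w@UP*1000,w@MY*1000])
    return np.array(out)
E
python3 - <<'E'
from h import *
p,Rt=pose(); d=bot.read_camera("wrist"); k=np.array([.543,-.134,.0945])
f=lambda L:[(230+x/4-.4,150+y/3.75-.4) for x,y in L]
o=unproj(d,f([(95,310),(638,305),(366,70),(366,552),(135,175),(200,500),(560,485),(520,122)]),p,Rt,k,11)
A=np.c_[2*o,np.ones(len(o))]; s=np.linalg.lstsq(A,(o**2).sum(1),rcond=None)[0]
r=np.sqrt(s[2]+s[0]**2+s[1]**2); c=s[:2]; print("ring c",c,r,np.linalg.norm(o-c,axis=1).round(1))
L=unproj(d,f([(330,242),(361,306)]),p,Rt,k,7); print("line",L-c, np.degrees(np.arctan2(*(L[0]-L[1]))))
bar=unproj(d,f([(390,372)]),p,Rt,k,4)-c; print("bar end",bar)
C=unproj(d,f([(565,97),(612,132),(548,185),(515,147)]),p,Rt,k,18)-c; print("clip",C,C.mean(0),np.degrees(np.arctan2(*C.mean(0))))
I=unproj(d,f([(531,160)]),p,Rt,k,18)-c;print("inner",I,np.linalg.norm(I),np.degrees(np.arctan2(*I[0])))
for q in([.5591,-.1074,.1161],[.559,-.108,.118],[.562,-.11,.118]):
    w=np.array(q)-k; w=np.array([w@UP,w@MY])*1000-c; print(w,np.degrees(np.arctan2(*w)))
E
```

```text
ring c [2.35030556 0.53544524] 43.45599610830568 [43.4 43.9 43.5 43.1 44.4 42.9 44.2 42.3]
line [[-5.60195964 13.64059509]
 [-0.6500321   2.1478351 ]] -23.309937121352434
bar end [[  4.17225337 -11.10752596]]
clip [[29.77995148 39.98014433]
 [37.01954145 34.37106805]
 [27.72514448 25.78727477]
 [22.56401206 32.0003419 ]] [29.27216237 33.03470726] 41.544257934234984
inner [[25.02966111 29.88363818]] 38.98096671573782 39.94855626009284
[21.7440567 26.5037222] 39.36597451537478
[22.62199643 25.90116397] 41.13386223669555
[25.26742139 23.98570865] 46.49066993376365
```

```bash

python3 -m creep '[[[0,0,0,0,0,-5.83,26],[0,0,0,0,0,-5.83,26],[0,0,0,0,0,-5.83,26],[0,0,0,0,0,-5.83,26],[0,0,0,0,0,0,26]]]'
python3 - <<'E'
from h import *
k=np.array([.543,-.134,.0945])+.0018*UP+.0005*MY
a=np.radians(-23.3)
plan(k+.022*ZO,frame(np.cos(a)*MY+np.sin(a)*UP,-ZO))
E
```

```text
clock: 3.82
position: [0.4843, -0.1327, 0.1978]
eef_rot: [152.0, 11.4, 108.8]
force: [0.6, 0.3, 1.8]
gripper_width: 0.026
grasp_force: 0.0
shift [ 0.4  1.2 96.8] turn [0. 0. 0.]
```

```bash

python3 -m creep '[[[0.4,1.2,20,0,0,0,26],[0,0,20,0,0,0,26],[0,0,17,0,0,0,26],[0,0,10,0,0,0,26],[0,0,0,0,0,0,26]]]'
python3 -m creep '[[[0,0,10,0,0,0,26],[0,0,8,0,0,0,26],[0,0,6,0,0,0,26],[0,0,3,0,0,0,26],[0,0,2.5,0,0,0,26]]]'
python3 -m creep '[[[0,0,0,0,0,0,26]]]'
python3 - <<'E'
from h import *
pic("wrist","w2")
k=np.array([.543,-.134,.0945])+.0018*UP+.0005*MY
a=np.radians(-23.3)
plan(k+.022*ZO,frame(np.cos(a)*MY+np.sin(a)*UP,-ZO))
E
```

```text
clock: 4.23
position: [0.5174, -0.132, 0.1368]
eef_rot: [152.2, 11.1, 108.7]
force: [-0.7, 0.3, -0.1]
gripper_width: 0.026
grasp_force: 0.0
clock: 4.65
position: [0.5331, -0.1335, 0.1141]
eef_rot: [152.0, 11.4, 108.7]
force: [-0.3, -0.6, 0.2]
gripper_width: 0.0257
grasp_force: 0.0
clock: 4.73
position: [0.5329, -0.1334, 0.1141]
eef_rot: [152.0, 11.4, 108.8]
force: [0.5, 1.0, -0.2]
gripper_width: 0.0262
grasp_force: 0.0
shift [0.  0.6 0.2] turn [ 0.   0.  -0.1]
```

View pics/w2.png

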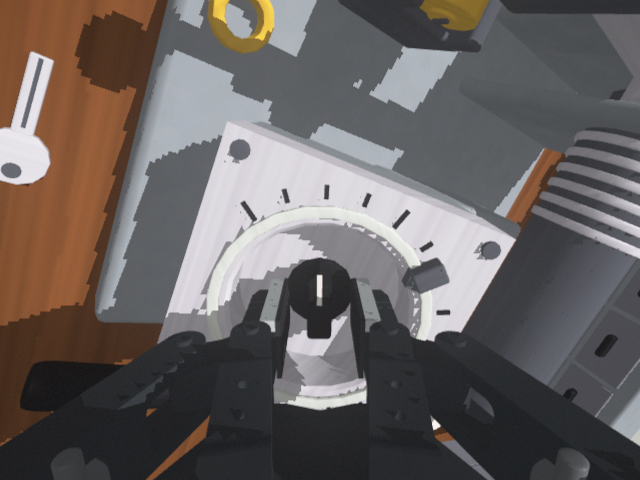

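```bash

python3 -m creep '[[[0,0,0,0,0,0,6],[0,0,0,0,0,0,6],[0,0,0,0,0,0,6],[0,0,0,0,0,0,6],[0,0,0,0,0,0,6]]]' 30
python3 -m creep '[[[0,0,0,0,0,5,6],[0,0,0,0,0,5,6],[0,0,0,0,0,5,6],[0,0,0,0,0,5,6],[0,0,0,0,0,5,6]]]'
python3 -m creep '[[[0,0,0,0,0,5,6],[0,0,0,0,0,5,6],[0,0,0,0,0,5,6],[0,0,0,0,0,5,6],[0,0,0,0,0,5,6]]]'
python3 -m creep '[[[0,0,0,0,0,5,6],[0,0,0,0,0,5,6],[0,0,0,0,0,0,6]]]'
python3 - <<'E'
from h import *
pic("wrist","w3")
print(np.round(bot.state()["joints"],1),[(np.round(x["at"],4).tolist(),round(x["score"],2)) for x in bot.spot_point("wrist","index_tip")[:2]])
E
```

```text
clock: 5.2
position: [0.5325, -0.134, 0.1147]
eef_rot: [152.1, 11.4, 108.7]
force: [-6.6, -0.3, 3.4]
gripper_width: 0.0093
grasp_force: 31.2
clock: 5.62
position: [0.532, -0.134, 0.1144]
eef_rot: [150.1, -0.9, 86.5]
force: [-8.9, -0.7, 3.3]
gripper_width: 0.0088
grasp_force: 31.5
clock: 6.03
position: [0.5315, -0.1339, 0.1141]
eef_rot: [152.9, -13.0, 64.4]
force: [-10.0, 0.2, 5.5]
gripper_width: 0.0088
grasp_force: 31.7
clock: 6.28
position: [0.5313, -0.1338, 0.1139]
eef_rot: [155.4, -17.4, 55.2]
force: [-11.5, 0.1, 4.9]
gripper_width: 0.0091
grasp_force: 31.8
[-27.9 -21.1 -37.4  46.5  12.7 103.7] [([0.5574, -0.1103, 0.1154], 0.8)]
```

View pics/w3.png

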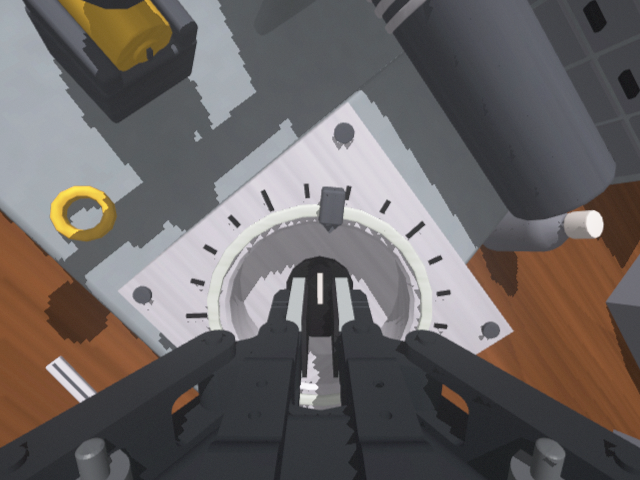

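```bash

python3 -m creep '[[[0,0,0,0,0,3.3,6],[0,0,0,0,0,3.2,6],[0,0,0,0,0,0,6],[0,0,0,0,0,0,6]]]'
python3 - <<'E'
from h import *
d=pic("wrist","w4")
i=d["image"][170:320,220:420,::-1]
cv2.imwrite('pics/w4c.png',cv2.resize(i,None,fx=4,fy=4,interpolation=cv2.INTER_NEAREST))
E
```

```text
clock: 6.72
position: [0.5312, -0.1337, 0.1139]
eef_rot: [157.4, -19.9, 49.0]
force: [-10.7, -0.5, 6.7]
gripper_width: 0.0093
grasp_force: 31.9
```

View pics/w4c.png

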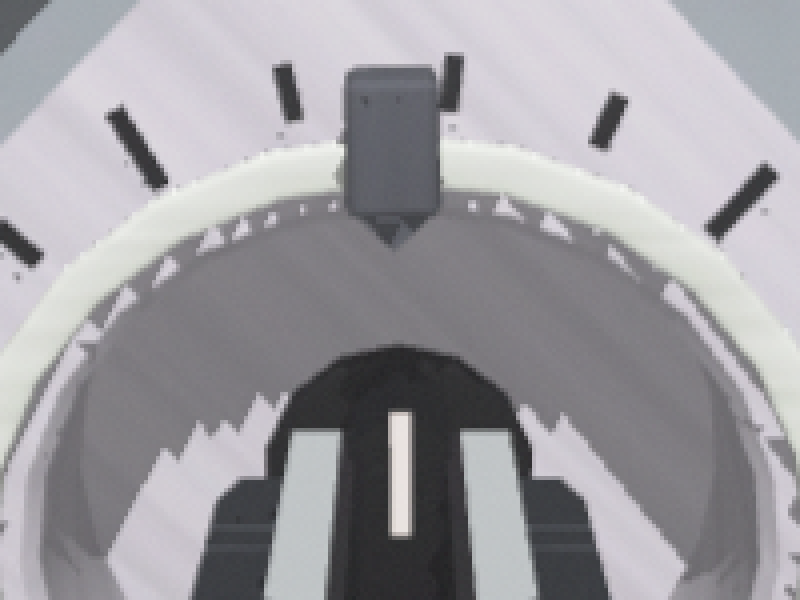

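```bash

python3 -m creep '[[[0,0,0,0,0,-1.2,6],[0,0,0,0,0,0,6],[0,0,0,0,0,0,6]]]'
python3 -m creep '[[[0,0,0,0,0,0,26],[0,0,0,0,0,0,26],[0,0,0,0,0,0,26],[0,0,0,0,0,0,26],[0,0,-5,0,0,0,26]]]'
python3 -m creep '[[[0,0,-12,0,0,0,26],[0,0,-15,0,0,0,26],[0,0,-15,0,0,0,26],[0,0,0,0,0,0,26],[0,0,0,0,0,0,26]]]'
python3 - <<'E'
from h import *
d=pic("wrist","w5")
i=d["image"][170:320,220:420,::-1]
cv2.imwrite('pics/w5c.png',cv2.resize(i,None,fx=4,fy=4,interpolation=cv2.INTER_NEAREST))
E
```

```text
clock: 7.02
position: [0.5312, -0.1337, 0.1139]
eef_rot: [156.9, -19.4, 50.2]
force: [-12.1, 0.2, 6.2]
gripper_width: 0.0089
grasp_force: 31.9
clock: 7.43
position: [0.5302, -0.133, 0.1179]
eef_rot: [156.9, -19.6, 50.4]
force: [-0.1, 0.7, 1.0]
gripper_width: 0.0263
grasp_force: 0.0
clock: 7.85
position: [0.5102, -0.1333, 0.1568]
eef_rot: [156.6, -19.6, 50.4]
force: [0.4, 0.1, 0.0]
gripper_width: 0.0262
grasp_force: 0.0
```

View pics/w5c.png

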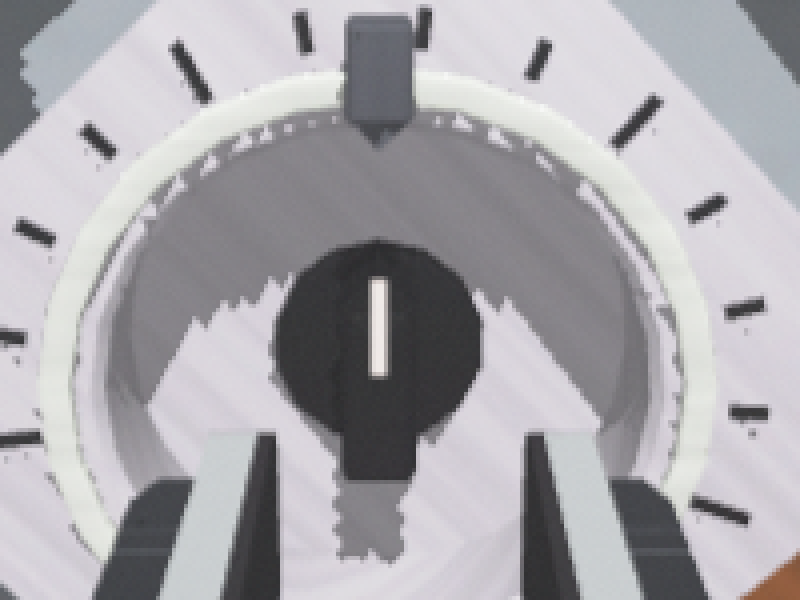

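```bash

python3 -m creep '[[[0,0,-30,0,0,0,40],[0,0,-30,0,0,-6.6,40],[0,0,0,0,0,-6.6,40],[0,0,0,0,0,-6.6,40],[0,0,0,0,0,-6.6,40]]]' >/dev/null
python3 -m creep '[[[0,0,0,0,0,-6.6,50],[0,0,0,0,0,-6.6,50],[0,0,0,0,0,-6.6,50],[0,0,0,0,0,-6.6,50],[0,0,0,0,0,-6.6,50]]]' >/dev/null
python3 -m creep '[[[0,0,0,0,0,-6.6,50],[0,0,0,0,0,-6.6,50],[0,0,0,0,0,-6.6,50],[0,0,0,0,0,-6.6,50],[0,0,0,0,0,-6.6,50]]]' >/dev/null
python3 -m creep '[[[0,0,0,0,0,-6.6,50],[0,0,0,0,0,-6.6,50],[0,0,0,0,0,-6.6,50],[0,0,0,0,0,-6.6,50],[0,0,0,0,0,-6.6,50]]]' >/dev/null
python3 -m creep '[[[0,0,0,0,0,-6.6,50],[0,0,0,0,0,0,50]]]'
python3 - <<'E'
from h import *
for c in("side","top"):
    bot.read_camera(c)
    for n in("hammer_ball","trigger_pad"):
        print(n,[(np.round(x["at"],3).tolist(),round(x["score"],2)) for x in bot.spot_point(c,n)[:2]])
print(np.round(bot.state()["joints"],1))
z=np.sqrt(.75)*MX-.5*MZ
plan(np.array([.4855,.011,.128])-.086*z,frame(-MZ,z))
E
```

```text
clock: 9.73
position: [0.4792, -0.1316, 0.2054]
eef_rot: [179.9, 29.9, 178.4]
force: [0.1, -0.1, -0.5]
gripper_width: 0.05
grasp_force: 0.0
hammer_ball []
trigger_pad []
hammer_ball [([0.484, 0.009, 0.128], 0.93), ([0.587, 0.169, 0.001], 0.47)]
trigger_pad [([0.628, 0.101, 0.127], 0.77)]
[-31.7 -31.7 -33.7  61.5  14.5 -26.5]
shift [ 81.  142.8  -5.3] turn [ -0.  -30.   -0.2]
```

```bash

python3 -m creep '[[[20,20,-1,0,0,0,50],[20,30,-1,0,0,0,50],[20,30,-1,0,0,0,50],[20,32,-1,0,0,0,50],[1,30.5,-1,0,0,0,50]]]' >/dev/null
python3 -m creep '[[[0,0,0,0,-6,0,50],[0,0,0,0,-6,0,50],[0,0,0,0,-6,0,50],[0,0,0,0,-6,0,50],[0,0,0,0,-6,0,50]]]' >/dev/null
python3 -m creep '[[[0,0,0,0,0,0,50],[0,0,0,0,0,0,50]]]'
python3 - <<'E'
from h import *
print(np.round(bot.state()["joints"],1))
p,Rt=pose();d=pic("wrist","w6")
print([(np.round(x["at"],4).tolist(),round(x["score"],2)) for x in bot.spot_point("wrist","hammer_ball")[:2]])
z=np.sqrt(.75)*MX-.5*MZ
plan(np.array([.4855,.011,.128])-.006*z,frame(-MZ,z))
E
```

```text
clock: 11.03
position: [0.5157, 0.0203, 0.1701]
eef_rot: [-179.8, 54.8, 178.3]
force: [-0.0, 0.9, 1.1]
gripper_width: 0.0504
grasp_force: 0.0
[ -7.9 -56.7 -63.1  28.9   4.8  -3.6]
[([0.4847, 0.0039, 0.1226], 0.64)]
shift [57.9 -9.6 -4.7] turn [-0.4 -4.8 -0. ]
```

View pics/w6.png

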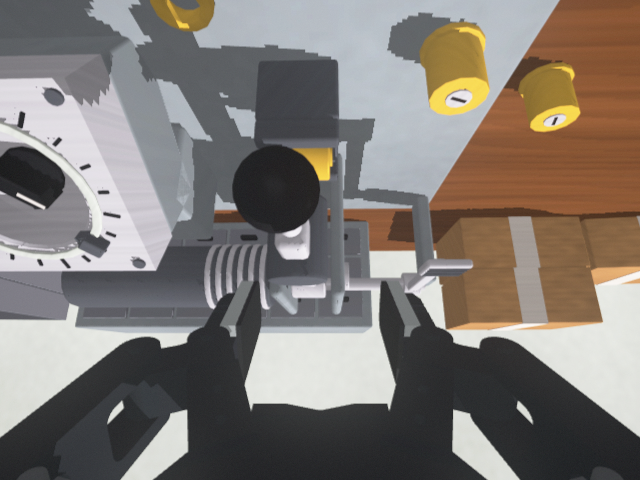

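```bash

python3 -m creep '[[[-17,-4,-12,0,0,0,50],[-16,-5,-11,0,0,0,50],[0,0,0,0,6.5,0,50],[0,0,0,0,6.5,0,50],[0,0,0,0,6.5,0,50]]]' >/dev/null
python3 -m creep '[[[0,0,0,0,5,0,50],[0,0,0,0,0,0,50]]]'
python3 - <<'E'
from h import *
print(np.round(bot.state()["joints"],1))
bot.read_camera("wrist")
print([(np.round(x["at"],4).tolist(),round(x["score"],2)) for x in bot.spot_point("wrist","hammer_ball")[:2]])
z=-ZO
b=np.array([.485,.0095,.128])
plan(b-.08*z,frame(-MZ,z))
plan(b-.002*z,frame(-MZ,z))
E
```

```text
clock: 11.72
position: [0.5232, 0.01, 0.2204]
eef_rot: [-179.7, 30.8, 178.1]
force: [0.6, -0.2, 0.1]
gripper_width: 0.05
grasp_force: 0.0
[ -7.8 -30.  -31.8  57.5   2.7  -5.1]
[([0.4822, 0.0048, 0.1264], 0.76)]
shift [ 74.5  -2.6 -21.5] turn [-0.4  0.8 -0.2]
shift [75.6 -2.  56.5] turn [-0.4  0.8 -0.2]
```

```bash

python3 -m creep '[[[25,0,-7,0,0.8,0,50],[25,-1,-7,0,0,0,50],[25,-2,-6,0,0,0,50],[0,0,0,0,0,0,50]]]'
python3 - <<'E'
from h import *
print(np.round(bot.state()["joints"],1))
p,Rt=pose(); d=pic("wrist","w7")
print([(np.round(x["at"],4).tolist(),round(x["score"],2)) for x in bot.spot_point("wrist","hammer_ball")[:2]])
g=d["image"].max(2); m=(g[:300]<45).astype(np.uint8)
n,l,s,c=cv2.connectedComponentsWithStats(m)
for i in np.argsort(-s[1:,4])[:5]+1: print(s[i],c[i])
z=-ZO
b=np.array([.485,.0085,.128])
T=np.array(d["T_tool_cam"]); q=np.linalg.inv(T)@np.r_[Rt.inv().apply(b-p),1]; w=np.array(d["mtx"])@q[:3]; print("proj b",w/w[2],q)
plan(b-.002*z,frame(-MZ,z))
E
```

```text
clock: 12.15
position: [0.4387, 0.0111, 0.1905]
eef_rot: [-179.8, 29.6, 178.1]
force: [-0.2, -0.1, -1.2]
gripper_width: 0.05
grasp_force: 0.0
[ -9.8 -44.2 -42.3  62.5   3.7  -6.9]
[([0.485, 0.0058, 0.1232], 0.6), ([0.5567, -0.11, 0.1157], 0.58)]
[  0 141  35  68 622] [ 15.22025723 176.09003215]
[294 248  37  38 548] [306.91240876 262.31569343]
[  0 200   8  13  34] [  3.76470588 205.85294118]
[330 257   4   3   4] [331.5 258. ]
[  0 198   2   1   2] [  0.5 198. ]
proj b [318.45713245 269.02929669   1.        ] [-7.19321127e-04  2.23272608e-02  2.09865630e-01  1.00000000e+00]
shift [-3.5 -0.3 76.4] turn [-0.4  0.  -0.2]
```

View pics/w7.png

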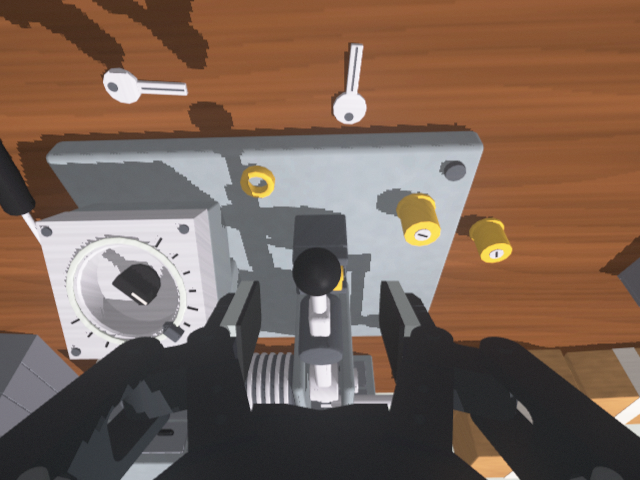

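```bash

python3 -m creep '[[[-3,-0.8,20,0,0,0,50],[0,0,20,0,0,0,50],[0,0,16,0,0,0,50],[0,0,12,0,0,0,50],[0,0,8,0,0,0,50]]]'
python3 -m creep '[[[0,0,0,0,0,0,36],[0,0,0,0,0,0,24],[0,0,0,0,0,0,24],[0,0,0,0,0,0,24],[0,0,0,0,0,0,24]]]' 40
python3 -m creep '[[[0,0,0,0,0,0,24],[0,0,0,0,0,0,24]]]'
python3 - <<'E'
from h import *
print(np.round(bot.state()["joints"],1))
p,Rt=pose();z=Rt.apply([0,0,1]);print(p+.002*z)
# lift plan: arm pivot, rotate
piv=np.array([.664,.006,.12]); b=p+.002*z
v=b-piv; print("r",np.linalg.norm(v), "ang",np.degrees(np.arctan2(v[2],-v@MX)))
E
```

```text
clock: 12.67
position: [0.4845, 0.0082, 0.129]
eef_rot: [-179.8, 29.8, 178.2]
force: [-0.8, -0.0, 0.3]
gripper_width: 0.0498
grasp_force: 0.0
clock: 13.08
position: [0.4839, 0.0075, 0.1303]
eef_rot: [-179.7, 29.8, 178.1]
force: [-0.8, -3.4, -2.9]
gripper_width: 0.0255
grasp_force: 39.4
clock: 13.25
position: [0.484, 0.0075, 0.1302]
eef_rot: [-179.7, 29.8, 178.1]
force: [-1.0, -5.0, -2.3]
gripper_width: 0.0259
grasp_force: 39.5
[ -9.  -35.2 -44.7  50.9   3.2  -6.2]
[0.48496383 0.00743026 0.12850291]
r 0.17924367353363854 ang 2.719540952734792
```

```bash
python3 - <<'E'
import numpy as np
th=np.radians(2.7+np.arange(19)*3); t0=30
P=np.stack([-178*np.cos(th),178*np.sin(th)],1)
for i in range(18):
    a=np.radians(t0-1.7*i); x=np.array([-np.cos(a),-np.sin(a)]); z=np.array([np.sin(a),-np.cos(a)])
    d=P[i+1]-P[i]; print(i,np.round([d@x,d@z],1))
E
```

```text
0 [-5.2 -7.7]
1 [-5.4 -7.6]
2 [-5.6 -7.5]
3 [-5.8 -7.3]
4 [-5.9 -7.2]
5 [-6.1 -7.1]
6 [-6.2 -6.9]
7 [-6.4 -6.8]
8 [-6.5 -6.6]
9 [-6.7 -6.5]
10 [-6.8 -6.3]
11 [-7.  -6.2]
12 [-7.1 -6. ]
13 [-7.3 -5.9]
14 [-7.4 -5.7]
15 [-7.5 -5.5]
16 [-7.6 -5.3]
17 [-7.8 -5.2]
```

```bash

python3 -m creep '[[[-5.2,0,-7.7,0,1.7,0,24],[-5.4,0,-7.6,0,1.7,0,24],[-5.6,0,-7.5,0,1.7,0,24],[-5.8,0,-7.3,0,1.7,0,24],[-5.9,0,-7.2,0,1.7,0,24]]]'
python3 -m creep '[[[-6.1,0,-7.1,0,1.7,0,24],[-6.2,0,-6.9,0,1.7,0,24],[-6.4,0,-6.8,0,1.7,0,24],[-6.5,0,-6.6,0,1.7,0,24],[-6.7,0,-6.5,0,1.7,0,24]]]'
python3 - <<'E'
from h import *
print(np.round(bot.state()["joints"],1))
p,Rt=pose();z=Rt.apply([0,0,1])
piv=np.array([.664,.006,.12]); b=p+.002*z
v=b-piv; print("r",np.linalg.norm(v), "ang",np.degrees(np.arctan2(v[2],-v@MX)))
E
```

```text
clock: 13.67
position: [0.4921, 0.0074, 0.175]
eef_rot: [-179.7, 21.1, 178.1]
force: [3.2, -4.9, -6.7]
gripper_width: 0.0253
grasp_force: 40.7
clock: 14.08
position: [0.51, 0.0073, 0.2145]
eef_rot: [-179.7, 12.3, 178.1]
force: [-1.7, -3.6, -9.1]
gripper_width: 0.0257
grasp_force: 40.1
[ -7.2 -12.7 -14.5  75.9   0.9  -5.2]
r 0.17929222836629993 ang 31.084399492711377
```

```bash

python3 -m creep '[[[-6.8,0,-6.3,0,1.7,0,24],[-7,0,-6.2,0,1.7,0,24],[-7.1,0,-6,0,1.7,0,24],[-7.3,0,-5.9,0,1.7,0,24],[-7.4,0,-5.7,0,1.7,0,24]]]'
python3 -m creep '[[[-7.5,0,-5.5,0,1.7,0,24],[-7.6,0,-5.3,0,1.7,0,24],[-7.8,0,-5.2,0,1.7,0,24],[0,0,0,0,0,0,24]]]'
python3 - <<'E'
from h import *
print(np.round(bot.state()["joints"],1))
p,Rt=pose();z=Rt.apply([0,0,1])
piv=np.array([.664,.006,.12]); b=p+.002*z
v=b-piv; print("r",np.linalg.norm(v), "ang",np.degrees(np.arctan2(v[2],-v@MX)),np.arctan2(v[2],-v@MX))
E
```

```text
clock: 14.5
position: [0.5399, 0.0071, 0.2505]
eef_rot: [-179.9, 3.7, 178.1]
force: [-3.6, -1.7, -7.5]
gripper_width: 0.0259
grasp_force: 39.8
clock: 14.83
position: [0.564, 0.0068, 0.2684]
eef_rot: [-179.9, -1.2, 178.0]
force: [-4.9, -0.8, -4.7]
gripper_width: 0.0256
grasp_force: 41.5
[-6.  10.2 15.1 96.2 -0.2 -4.1]
r 0.1773131050202788 ang 55.660750556758984 0.9714633613467112
```

```bash

python3 -m creep '[[[-3.9,0,-2.5,0,0,0,24],[0,0,0,0,0,0,24],[3.9,0,2.6,0,0,0,24],[3.8,0,2.7,0,0,0,24],[0,0,0,0,0,0,24]]]'
python3 -m creep '[[[3.8,0,2.8,0,0,0,24],[2.5,0,1.9,0,0,0,24],[0,0,0,0,0,0,24],[0,0,0,0,0,0,24]]]'
python3 - <<'E'
from h import *
p,Rt=pose();z=Rt.apply([0,0,1])
piv=np.array([.664,.006,.12]); b=p+.002*z
v=b-piv; print("r",np.linalg.norm(v), "ang",np.arctan2(v[2],-v@MX))
E
```

```text
clock: 15.25
position: [0.5596, 0.0068, 0.2652]
eef_rot: [-179.9, -1.0, 178.0]
force: [-1.2, 0.6, -10.9]
gripper_width: 0.0259
grasp_force: 41.1
clock: 15.58
position: [0.556, 0.0068, 0.2625]
eef_rot: [-179.9, -0.5, 178.0]
force: [4.8, 2.7, -12.5]
gripper_width: 0.026
grasp_force: 41.0
r 0.1772891455231539 ang 0.9153834902732363
```

```bash

python3 -m creep '[[[2,0,1.5,0,0,0,24],[0,0,0,0,0,0,24],[0,0,0,0,0,0,24]]]'
python3 -m creep '[[[2,0,1.5,0,0,0,24],[0,0,0,0,0,0,24],[0,0,0,0,0,0,24]]]'
python3 -m creep '[[[2,0,1.5,0,0,0,24],[0,0,0,0,0,0,24],[0,0,0,0,0,0,24]]]'
```

```text
clock: 15.83
position: [0.5552, 0.0068, 0.262]
eef_rot: [-179.9, -0.3, 178.0]
force: [6.2, 2.7, -11.0]
gripper_width: 0.0258
grasp_force: 41.1
clock: 16.08
position: [0.5545, 0.0068, 0.2615]
eef_rot: [-179.9, -0.1, 178.0]
force: [9.5, 2.8, -9.5]
gripper_width: 0.0259
grasp_force: 41.2
clock: 16.33
position: [0.5539, 0.0068, 0.261]
eef_rot: [-179.9, 0.1, 178.0]
force: [10.9, 2.0, -8.6]
gripper_width: 0.0258
grasp_force: 41.3
```

```bash

python3 -m creep '[[[-3,0,-1.5,0,0,0,24],[0,0,0,0,0,0,30],[0,0,0,0,0,0,40],[0,0,0,0,0,0,46],[0,0,0,0,0,0,46]]]'
python3 -m creep '[[[0,0,-10,0,0,0,46],[0,0,-20,0,0,0,46],[0,0,-25,0,0,0,46],[0,0,-25,0,0,0,30],[0,0,0,0,0,0,10]]]'
python3 - <<'E'
from h import *
print(np.round(bot.state()["joints"],1))
for c in("side","top","wrist"):
    pic(c,c+"8")
    for n in("hammer_ball","trigger_pad","hammer_pivot"):
        print(c,n,[(np.round(x["at"],3).tolist(),round(x["score"],2)) for x in bot.spot_point(c,n)[:2]])
t=np.array([.6275,.1,.127]);print((t-[.664,.006,.12])@MY)
plan(t+np.array([0,0,.10]),frame(-MX,-MZ)); plan(t+np.array([0,0,.10]),frame(-MY,-MZ))
E
```

```text
clock: 16.75
position: [0.5518, 0.006, 0.262]
eef_rot: [-179.7, -0.6, 178.0]
force: [-0.4, -0.1, -0.2]
gripper_width: 0.0462
grasp_force: 0.0
clock: 17.17
position: [0.5537, 0.0063, 0.3469]
eef_rot: [-179.7, -0.2, 178.0]
force: [0.1, -0.6, 0.5]
gripper_width: 0.0226
grasp_force: 0.0
[ -6.1  10.   24.1 104.2  -0.3  -4.2]
side hammer_ball [([0.55, 0.011, 0.257], 0.81)]
side trigger_pad [([0.625, 0.105, 0.125], 0.77), ([0.528, -0.446, -0.0], 0.34)]
side hammer_pivot [([0.659, 0.008, 0.119], 0.82), ([0.587, 0.172, 0.001], 0.61)]
top hammer_ball [([0.545, -0.134, 0.094], 0.44)]
top trigger_pad [([0.632, 0.102, 0.124], 0.41)]
top hammer_pivot [([0.534, -0.258, -0.0], 0.31)]
wrist hammer_ball [([0.55, 0.007, 0.255], 0.59)]
wrist trigger_pad [([0.628, 0.104, 0.124], 0.75)]
wrist hammer_pivot [([0.666, 0.009, 0.119], 0.67)]
0.09294421100038304
shift [-73.7  96.3 110.9] turn [-0.2 -0.8 -0.4]
shift [-73.7  96.3 110.9] turn [  0.5  -0.8 -90.4]
```

```bash

python3 -m creep '[[[0,33,0,0,0,0,0],[-20,33,0,0,0,0,0],[-27,32,0,0,0,0,0],[-27,0,0,0,-0.4,0,0],[0,0,0,0,-0.4,0,0]]]' >/dev/null
python3 -m creep '[[[0,0,35,0,0,0,0],[0,0,38,0,0,0,0],[0,0,38,0,0,0,0],[0,0,30,0,0,0,0],[0,0,0,0,0,0,0]]]'
python3 - <<'E'
from h import *
bot.read_camera("wrist")
print([(np.round(x["at"],4).tolist(),round(x["score"],2)) for x in bot.spot_point("wrist","trigger_pad")[:2]])
plan(np.array([.628,.102,.1265+.028]),frame(-MX,-MZ))
E
```

```text
clock: 18.6
position: [0.6233, 0.1006, 0.1868]
eef_rot: [-179.7, -1.1, 178.0]
force: [-1.4, -0.1, -1.5]
gripper_width: 0.0001
grasp_force: 0.0
[([0.6254, 0.1015, 0.1249], 0.7)]
shift [-0.1  1.3 41.7] turn [-0.2 -0.2 -0.4]
```

```bash

python3 -m creep '[[[0,0,0,0,0,0,0],[0,0,0,0,0,0,0]]]'
python3 - <<'E'
from h import *
print(bot.state()["joints"])
plan(np.array([.628,.102,.1265+.028]),frame(-MX,-MZ))
E
```

```text
clock: 18.87
position: [0.6318, 0.1013, 0.2022]
eef_rot: [-179.8, 0.5, 178.0]
force: [0.8, 0.3, 1.0]
gripper_width: 0.0002
grasp_force: 0.0
[ 3.20363987 19.43522454 18.67967053 88.79717357 -0.21512965  5.18114132]
shift [ 4.3  0.7 47.7] turn [-0.2  0.5 -0.4]
```

```bash

python3 -m creep '[[[4,0.7,8,0,0.5,0,0],[0,0,12,0,0,0,0],[0,0,12,0,0,0,0],[0,0,8,0,0,0,0],[0,0,4,0,0,0,0]]]'
python3 -m creep '[[[0,0,0,0,0,0,0],[0,0,3,0,0,0,0],[0,0,3,0,0,0,0],[0,0,0,0,0,0,0]]]'
```

```text
clock: 19.28
position: [0.624, 0.1019, 0.1505]
eef_rot: [-179.8, -0.7, 178.0]
force: [-0.3, 0.1, -0.5]
gripper_width: -0.0004
grasp_force: 0.0
clock: 19.62
position: [0.6254, 0.1021, 0.1489]
eef_rot: [-179.8, -0.4, 178.0]
force: [-2.4, -0.9, 2.4]
gripper_width: -0.0001
grasp_force: 1.3
```

```bash

python3 -m creep '[[[0,0,3,0,0,0,0],[0,0,3,0,0,0,0],[0,0,3,0,0,0,0],[0,0,0,0,0,0,0]]]'
python3 -m creep '[[[0,0,3,0,0,0,0],[0,0,3,0,0,0,0],[0,0,2,0,0,0,0],[0,0,0,0,0,0,0]]]'
python3 - <<'E'
from h import *
for c in("side","top"):
    bot.read_camera(c); print([(np.round(x["at"],3).tolist(),round(x["score"],2)) for x in bot.spot_point(c,"hammer_ball")[:2]])
E
```

```text
clock: 19.95
position: [0.6256, 0.102, 0.1394]
eef_rot: [-179.8, -0.4, 178.0]
force: [1.0, -0.2, -1.1]
gripper_width: -0.0001
grasp_force: 0.0
clock: 20.28
position: [0.6258, 0.1019, 0.1303]
eef_rot: [-179.8, -0.4, 178.0]
force: [1.2, -0.1, 2.0]
gripper_width: -0.0003
grasp_force: 1.3
[([0.484, 0.009, 0.117], 0.9)]
[([0.484, 0.011, 0.122], 0.77), ([0.524, -0.448, 0.004], 0.74)]
```

```bash

python3 -m creep '[[[0,0,-8,0,0,0,0],[0,0,-15,0,0,0,0],[0,0,-25,0,0,0,0],[0,0,-25,0,0,0,0],[0,0,-25,0,0,0,0]]]'
python3 -m creep '[[[0,0,-25,0,0,0,0],[0,0,-15,0,0,0,0],[0,0,-5,0,0,0,0],[0,0,0,0,0,0,0],[0,0,0,0,0,0,0]]]'
python3 - <<'E'
from h import *
d=pic("side","side9")
for n in("hammer_ball","hammer_pivot","trigger_pad","collar","spare_cylinder","second_cylinder"): print(n,[(np.round(x["at"],3).tolist(),round(x["score"],2)) for x in bot.spot_point("side",n)[:2]])
a=cv2.imread('pics/side0.png').astype(int);b=cv2.imread('pics/side9.png').astype(int)
m=(np.abs(a-b).max(2)>60).astype(np.uint8); m[:,430:]=0
n,l,s,c=cv2.connectedComponentsWithStats(m)
print([s[i].tolist() for i in range(1,n) if s[i,4]>6])
E
```

```text
clock: 20.9
position: [0.6248, 0.1022, 0.2287]
eef_rot: [-179.8, -0.7, 178.0]
force: [-0.4, 0.4, 0.1]
gripper_width: -0.0003
grasp_force: 0.0
clock: 21.32
position: [0.626, 0.1024, 0.2724]
eef_rot: [-179.8, -0.6, 178.0]
force: [-0.2, 0.1, -0.2]
gripper_width: 0.0001
grasp_force: 0.0
hammer_ball [([0.483, 0.011, 0.117], 0.65), ([0.527, -0.45, -0.002], 0.61)]
hammer_pivot [([0.662, 0.006, 0.118], 0.57)]
trigger_pad [([0.629, 0.101, 0.127], 0.73)]
collar [([0.493, -0.039, 0.028], 0.43)]
spare_cylinder [([0.531, 0.088, 0.026], 0.5)]
second_cylinder [([0.586, 0.17, 0.002], 0.74), ([0.66, 0.003, 0.118], 0.65)]
[[252, 0, 178, 187, 14362], [344, 208, 51, 37, 509], [317, 225, 8, 7, 25], [332, 231, 17, 13, 64], [332, 239, 7, 4, 12], [346, 245, 11, 6, 28], [345, 252, 8, 5, 24], [362, 265, 7, 3, 9]]
```

```bash
python3 -c "
from bench import bot
print(bot.sign_off())"
```

```text
the job is handed in; nothing more can be done
None
```

The job is handed in after about 21 s of robot time: the knob pointer lines up with the clip, and the sear caught and held the hammer before the trigger dropped it. The ball ended at about flush height (117–122 mm against 120 mm level), so the pin should be flush, though I judged that from the ball and did not look at the pin. The loose parts I checked (the collar and both cylinders) showed no sign of having moved.

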